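Rock the wedged bench stake out of its block

ROBOT

A 6-joint arm with a two-finger parallel gripper is mounted at the origin on a cart in front of the work surface, level with it; the furniture and walls round the work are solid. World frame = base frame: x ahead of the robot, y to its left, z up, the work surface at z = 0. Lengths are in m, angles in rad, forces in N, time in s.
With the tool pointing down it reaches from about 0.35 to 0.775 m from the base axis. Payload 7.3 kg.
Tool frame: the origin (TCP) lies between the finger pads; the fingertips stand 17 mm ahead of it and the grasp point (between the pads) lies 2 mm behind it; z points along the fingers, y is the direction in which the jaws open and shut (so a half turn about z gives the same grasp; the last joint's range is limited). The gripper opens to 92 mm and grips with 3 to 60 N. Pads are 19 mm wide; open, the fingers measure 130 mm over their backs; the gripper's body (75 mm by 190 mm) begins 47 mm behind the grasp point.
Start: joints at [1.104, 0.342, 1.524, -0, 1.275, -0.146], TCP at [0.166, 0.498, 0.244] pointing down, gripper open.
Joint ranges: [-2.53, 2.53], [-0.77, 2.02], [0.04, 2.7], [-1, 4.14], [0.28, 2.66], [-3.11, 3.11]. Speed limits (rad/s): [2.57, 2.57, 3.14, 3.14, 3.14, 3.14].

INTERFACE

Orientations are given as [roll, pitch, yaw] about the fixed x, y, z axes, in that order (R = Rz(yaw) Ry(pitch) Rx(roll)).
In Python, from cell import sensors, vision, hand_in gives the robot as it stands.
- The arm moves only by the tool step_arm, never from a script. Its argument "series" is a list of rows, each a list of 5 numbers: the opening, from 0 (shut) to 1 (fully open), then the shift along the world's x, y, z each as a share of 25 mm, from -1 to 1, then the turn about the world's z as a share of 0.08 rad, from -1 to 1. A call has 1 to 12 rows; each row shifts and turns the commanded pose from where the row before left it; what a row does not reach is not made up. A row lasts 1/10 s, in which the tool goes at most 50 mm and 8.59 degrees, less where a joint would pass 70% of its speed; a pose out of reach is approached as far as the arm can. A call with a number of a shift or a turn outside -1 to 1 is refused whole. A call with a gripper value outside its range is refused whole. The fingers move at their own pace and stop on an object; "squeeze" is the grip in N (left out, the last holds). Time passes only in rows, so rows that do not move let the fingers close. It gives the time, the measured TCP pose, the force and the opening at its end, in the units of the state.
- sensors.observe(): the state, without advancing time (a new reading comes with each control period).
- vision.read_camera(name): name is "side" or "top"; returns a dict with "pixels" (420x560x3 uint8, blue, green, red), "range_z" (420x560 float32, m along the optical axis (not along the pixel's ray), 0 where there is no reading), "camera_matrix" (3x3 intrinsics, pixels), "pose" (4x4, takes a point from camera to world coordinates). Camera axes: x right, y down, z forward; pixel columns grow to the right and rows downward; lengths in m; the calibration is good to about 2 mm. A picture is of the moment at which its call begins.
- hand_in(): hands the job in, once; it reports no verdict.
The state is a dict: "time": time; "qpos": joint angles; "qvel": joint speeds; "joint_efforts": joint torques, N m; "tool_pos": TCP position; "tool_rot": TCP orientation; "contact_force": force on the tool from outside, world axes, zero at the start; "torque": the same for the moment, N m; "opening": finger opening in m.
Only numpy, scipy, OpenCV 4.12 (cv2) and the standard library are available. Lean on these libraries where they do the work, as an engineer would, in place of code of your own. Each camera call takes 0.05 s, during which the arm holds its last target.

TASK

Swing the hold-down bar fully shut over the ledge of the wooden stake block so that the block cannot lift. Then grip the little anvil-like bench stake by its head and, with its tang still in the socket, rock it from side to side across its narrow width two or three times each way, leaning it clearly (5 to 10 degrees), until the wedged tang frees. Finish while still holding the stake upright and still, its tang just clear above the socket (about 1 to 3 cm), with the block down in its seat under the shut bar and the other things on the bench left where they lie.

Things in the scene. Friction and masses are not known exactly. Their poses are not given: they have to be found in the camera images.
- hold_down (a joint): angle of the steel hold-down bar, which swings level about an upright pivot: 0 is fully shut (against its stop, the bar lying over the block's ledge), growing to 1.6 as it swings open, clockwise seen from above. It stays where it is left; about 1 N at the knob moves it. The bar is 14 mm wide, 5 mm thick, its underside 18 mm above the bench.
- knob (a point): centre of the upright dark wooden knob on the free end of the hold-down bar, 104 mm from the pivot axis, 40 mm above the bench. The knob is round, 16 mm across, from 23 mm (narrow neck; full width from 31 mm) to 54 mm above the bench. With the bar shut the knob stands at (-0.060, 0.038) m in the axes of seat.
- pivot (a point): point on the upright axis of the hold-down bar's pivot, in the bar, 20 mm above the bench, at (0.044, 0.038) m in the axes of seat; its bolt head reaches 30 mm above the bench
- seat: dark steel seat screwed to the bench, 100 x 122 mm plate, 4 mm thick; origin on the bench under the middle of the stake block; x points away from its front (and along the stake's horn), y towards the hold-down bar's side, z up. A fixed lip holds the block's ledge on the -y side, low rails guide it; the bar holds the ledge on the +y side.
- stake_block: loose hardwood block (0.35 kg) standing in the seat, same axes as the seat; origin under its centre, 4 mm above the bench. 56 x 56 mm and 42 mm high with a 12 mm high ledge reaching 18 mm out on its +y and -y sides. The square socket is in the middle of its top.
- socket (a point): centre of the socket's mouth in the block's top face, 46 mm above the bench; axes as the block. The socket is 15 mm wide along x and 21 mm deep; along y two sprung steel cheeks (1 to 11 mm below the mouth) grip the tang.
- stake: the steel bench stake, 0.30 kg, origin at the tip of its tang, z up along the tang, x along the horn, y across the narrow width; same as tang_tip
- stake_head (a point): centre of the steel bench stake's head (86 mm long in all: a 36 mm block-shaped body, a round horn of 39 mm towards +x, a 10 mm heel towards -x), axes x along the horn, y across the narrow width, z up. The flat body is 36 mm along x, 24 mm wide along y and 26 mm high (13 mm up and down from this point), to be gripped across y; this point starts 73 mm above the bench, 27 mm above the block's top, straight above the socket.
- tang_tip (a point): lower tip of the stake's tang, 48 mm below stake_head along the stake's z. At the start it stands on the socket floor, 21 mm below the mouth. Tang 12 mm square with an 8.5 mm pilot at the tip. The cheeks press on the tang with about 25 N each: a straight pull takes about 30 N or more, while rocking about the stake's x axis lets it walk up easily; it can lean about 0.2 rad each way in the socket, and is free of the cheeks once it is about 10 mm up, fully out at 21 mm.
- crucible: cream beaker-shaped crucible, 47 mm across, 44 mm high, open top; a bystander, origin under its middle. Also steer clear of two fixed hanging things: the bench lamp's shade 0.41 m ahead and 0.07 m left of the robot's base axis, underside 0.49 m above the bench, its neck running off to the right; and a flexible shaft 0.37 m ahead, 0.44 m right. An arm folded in to 0.26 m swings past both

How it is judged:
By the outcome, as a careful person would: the job done as asked, in the order asked, and still so for the second after the job is handed in, while the arm keeps its last pose, push and grip.
It also fails if it takes over 58 s, if anything falls off the work surface, if the arm or the gripper's body presses on something with over 40 N, if the wrist force passes 120 N, or if a joint passes its speed limit or range.

## Working session

There is one attempt and no reset: what is moved stays moved. The work goes in short steps, Python scripts to look and compute and a tool call to move; the robot and the scene stay as the last step left them, time stands still between calls to the robot, and variables do not carry over. Pictures are saved under pics/ and viewed, and the job is handed in when it is done.

Besides the shell and the picture viewer there is one more tool, called after "Request:" as name([rows], argument=value, ...), one row to a line, values as JSON. step_arm: Moves the arm, as the interface text tells. Its arguments: {"type":"object","properties":{"series":{"type":"array","items":{"type":"array","items":{"type":"number","minimum":-1,"maximum":1}}},"squeeze":{"type":"number"}},"required":["series"]}

```bash
mkdir -p pics; ls; python3 - <<'E'
from cell import sensors, vision
import cv2,numpy as np
print(sensors.observe())
for n in("side","top"):
    d=vision.read_camera(n); cv2.imwrite(f"pics/{n}0.png",d["pixels"]); np.savez(f"{n}0.npz",**d)
    print(n,d["camera_matrix"],d["pose"])
E
```

```text
pics
{'time': 0.0, 'qpos': array([ 1.10400176e+00,  3.42742711e-01,  1.52503810e+00, -4.83830025e-06,
        1.27539799e+00, -1.46012813e-01]), 'qvel': array([-0.00095145,  0.00222041,  0.00037437,  0.00041866, -0.00015964,
       -0.00065422]), 'joint_efforts': array([ 1.49166641e-03, -4.31238878e+01, -2.44227934e+01,  7.19159818e-02,
        5.57240762e-02, -1.14369861e-04]), 'tool_pos': array([0.16534586, 0.49787114, 0.24302722]), 'tool_rot': array([-3.14002272e+00, -2.26197750e-04,  2.82081213e+00]), 'contact_force': array([-0.42697601, -0.99929802,  0.4522944 ]), 'torque': array([-0.04627604, -0.0240466 , -0.02351955]), 'opening': 0.09181534263104957}
side [[440.89587356   0.         282.60912303]
 [  0.         440.89587356 206.14689765]
 [  0.           0.           1.        ]] [[-0.87712826 -0.32372734  0.35474867  0.29971995]
 [-0.48024707  0.58668344 -0.652047    0.74782431]
 [ 0.00296027 -0.74229587 -0.67006573  0.667871  ]
 [ 0.          0.          0.          1.        ]]
top [[415.7112073    0.         275.94566583]
 [  0.         415.7112073  208.16173917]
 [  0.           0.           1.        ]] [[ 0.01369398 -0.99343339  0.11358948  0.50831109]
 [-0.99972227 -0.01578184 -0.0175019   0.15684539]
 [ 0.01917962 -0.11331826 -0.9933736   0.90109029]
 [ 0.          0.          0.          1.        ]]
```

View pics/side0.png

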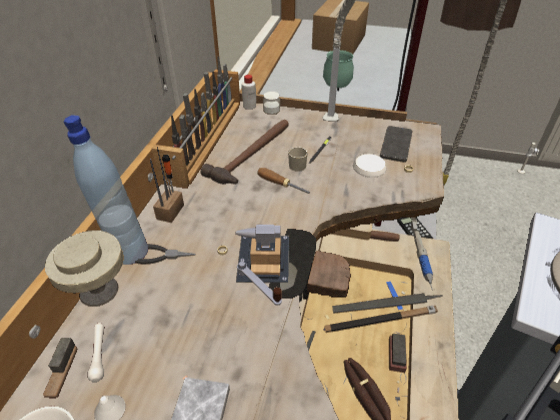

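View pics/top0.png

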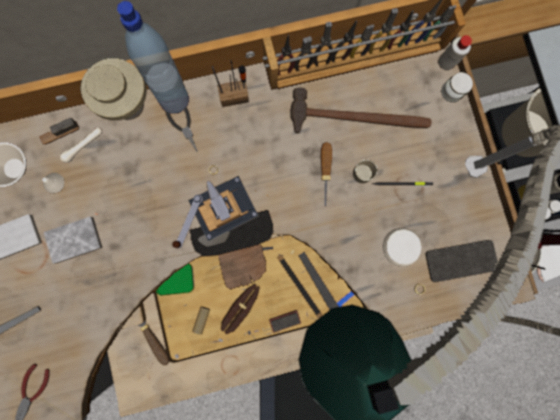

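The side view shows the seat and stake near (265,250) with the knob near (277,293). In the top view the stake is near (218,203) and the knob near (177,244). I'll zoom in and measure.

```bash
cat > h.py <<'E'
import numpy as np,cv2
def load(n,k=0): return np.load(f"{n}{k}.npz")
def ray(d,u,v,z):
    K=d["camera_matrix"];T=d["pose"]
    r=T[:3,:3]@np.linalg.inv(K)@np.array([u,v,1.]);o=T[:3,3]
    return o+r*(z-o[2])/r[2]
def proj(d,p):
    T=np.linalg.inv(d["pose"]);q=d["camera_matrix"]@(T[:3,:3]@np.array(p)+T[:3,3]);return q[:2]/q[2]
def pt(d,u,v):
    z=d["range_z"][int(v),int(u)];K=d["camera_matrix"];T=d["pose"]
    return T[:3,:3]@(np.linalg.inv(K)@np.array([u,v,1.])*z)+T[:3,3]
E
python3 - <<'E'
from h import *
for n,(x,y) in dict(side=(210,205),top=(150,155)).items():
    d=load(n); c=d["pixels"][y:y+110,x:x+140]
    cv2.imwrite(f"pics/{n}0z.png",cv2.resize(c,None,fx=5,fy=5,interpolation=cv2.INTER_CUBIC))
E
```

```text
(no output)
```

View pics/side0z.png

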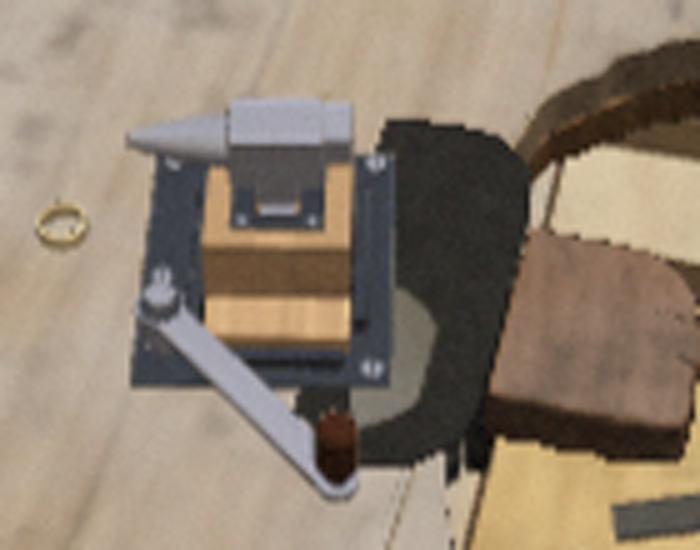

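View pics/top0z.png

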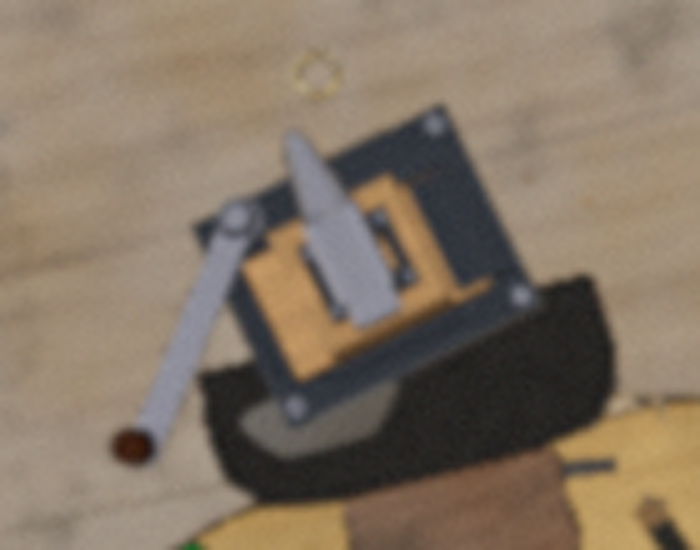

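Zoomed, the bar's bolt is at about (198,198) in the top view, the knob at (176.6,244) and the head body at about (220,207). The horn points up and slightly left.

```bash
python3 - <<'E'
from h import *
d=load("top");K=d["camera_matrix"];T=d["pose"]
v,u=np.mgrid[0:420,0:560];z=d["range_z"]
P=np.stack([(u-K[0,2])/K[0,0]*z,(v-K[1,2])/K[1,1]*z,z],-1)@T[:3,:3].T+T[:3,3]
roi=(u>165)&(u<265)&(v>165)&(v<260)
print("bench z",np.median(P[250:260,150:165,2]))
m=roi&(P[...,2]>.079)&(P[...,2]<.1); q=P[m]; print("head top",len(q),q.mean(0))
r=cv2.minAreaRect(q[:,:2].astype(np.float32)*1000);print(r, cv2.boxPoints(r))
# block top
px=d["pixels"].astype(int)
wood=roi&(px[...,2]>px[...,0]+50)&(px[...,2]>130)&(P[...,2]>.03)&(P[...,2]<.06)
c=np.stack([ray(d,a,b,.046)for a,b in zip(u[wood],v[wood])]);r=cv2.minAreaRect(c[:,:2].astype(np.float32)*1000);print("blocktop",len(c),r,np.median(P[wood][:,2]))
# knob
hsv=cv2.cvtColor(d["pixels"],cv2.COLOR_BGR2HSV)
k=(u>165)&(u<190)&(v>235)&(v<255)&(px[...,2]<100)&(px.sum(-1)<200)
print("knob px",k.sum(),u[k].mean(),v[k].mean(),P[k].mean(0),"ray .05",ray(d,u[k].mean(),v[k].mean(),.05))
s=load("side")
print("knobtop top ",ray(d,176.6,244.2,.052)," side",ray(s,210+336/5,205+415/5,.054))
print("pivot top",ray(d,197.6,198,.030)," side",ray(s,210+162/5,205+278/5,.03))
# plate corners z=.004 top
cs=[ray(d,150+a/5,155+b/5,.004)[:2] for a,b in((195,230),(440,105),(542,300),(290,425))];print("plate",cs,np.mean(cs,0))
cs=[ray(s,210+a/5,205+b/5,.086)[:2] for a,b in((230,98),(326,98),(323,142),(226,142))];print("headtop side",np.mean(cs,0))
E
```

```text
bench z 0.0010583069196948847
head top 381 [0.60960261 0.25760408 0.08528806]
((616.5654907226562, 261.50677490234375), (83.48494720458984, 22.973403930664062), 28.05035400390625) [[574.3247  252.01491]
 [585.1279  231.74007]
 [658.8063  270.99866]
 [648.00305 291.2735 ]]
blocktop 289 ((604.4244995117188, 255.02828979492188), (56.77968215942383, 55.24545669555664), 28.02540397644043) 0.046860202375145654
knob px 43 176.41860465116278 243.95348837209303 [0.52920377 0.34273402 0.05140429] ray .05 [0.5292384 0.3430616 0.05     ]
knobtop top  [0.52869671 0.34223774 0.052     ]  side [0.53177759 0.33961853 0.054     ]
pivot top [0.62684834 0.30692504 0.03      ]  side [0.63016772 0.29932147 0.03      ]
plate [array([0.62352126, 0.32975182]), array([0.68038549, 0.22503287]), array([0.59537695, 0.17885113]), array([0.53978529, 0.28597415])] [0.60976725 0.25490249]
headtop side [0.60563207 0.2528221 ]
```

Seat origin comes out at about (0.604, 0.255) with yaw 0.489. Block top, head and seat all agree. The bar is open about 0.82 rad, and the knob's radius measures 102 mm against the expected 104 mm. I'll move beside the knob with the fingers closed and yaw 3.63.

Request:
step_arm([
  [0,0.98,-0.33,0,0.72],
  [0,0.98,-0.33,0,0.72],
  [0,0.98,-0.33,0,0.72],
  [0,0.98,-0.33,0,0.72],
  [0,0.98,-0.33,0,0.72],
  [0,0.98,-0.33,0,0.72],
  [0,0.98,-0.33,0,0.72],
  [0,0.98,-0.33,0,0.72],
  [0,0.98,-0.33,0,0.72],
  [0,0.98,-0.33,0,0.72],
  [0,0.98,-0.33,0,0.72],
  [0,0.98,-0.33,0,0.72],
], squeeze=20)

```text
time: 1.3
tool_pos: [0.4603, 0.3987, 0.2432]
tool_rot: [-3.142, -0.001, -2.769]
contact_force: [-0.2, 1.4, 0.2]
opening: 0.0016
```

Request:
step_arm([
  [0,0.98,-0.33,0,0.72],
  [0,0.9,-0.33,0,0.7],
  [0,0,0,0,0],
  [0,0,0,0,0],
])

```text
time: 1.7
tool_pos: [0.5063, 0.3824, 0.243]
tool_rot: [3.141, -0.002, -2.659]
contact_force: [-0.6, -0.3, -0.0]
opening: 0.0006
```

Request:
step_arm([
  [0,0,0,-1,0.08],
  [0,0,0,-1,0],
  [0,0,0,-1,0],
  [0,0,0,-1,0],
  [0,0,0,-1,0],
  [0,0,0,-1,0],
  [0,0,0,-1,0],
  [0,0,0,-0.5,0],
  [0,0,0,0,0],
  [0,0,0,0,0],
])

```text
time: 2.7
tool_pos: [0.5066, 0.3833, 0.0572]
tool_rot: [3.141, 0.001, -2.651]
contact_force: [-0.1, 0.2, 0.8]
opening: 0.0009
```

```bash
cat > snap.py <<'E'
import sys
from cell import sensors, vision
from h import *
k=sys.argv[1]
for n in sys.argv[2:]:
    d=vision.read_camera(n); np.savez(f"{n}{k}.npz",**d)
    u,v={"side":(205,195),"top":(150,150)}[n]
    cv2.imwrite(f"pics/{n}{k}.png",cv2.resize(d["pixels"][v:v+120,u:u+150],None,fx=5,fy=5,interpolation=cv2.INTER_CUBIC))
s=sensors.observe();print({a:np.round(s[a],4) for a in("time","tool_pos","tool_rot","contact_force","torque","opening","qpos")})
E
python3 snap.py 1 side top
```

```text
{'time': np.float64(2.8), 'tool_pos': array([0.5072, 0.3834, 0.0579]), 'tool_rot': array([ 3.1414e+00,  2.7000e-03, -2.6511e+00]), 'contact_force': array([ 0.3051, -0.6595, -0.4624]), 'torque': array([ 0.0961,  0.1081, -0.0078]), 'opening': np.float64(0.0003), 'qpos': array([ 5.2680e-01,  7.2380e-01,  1.4145e+00,  2.0000e-04,  1.0006e+00,
       -1.5346e+00])}
```

View pics/side1.png

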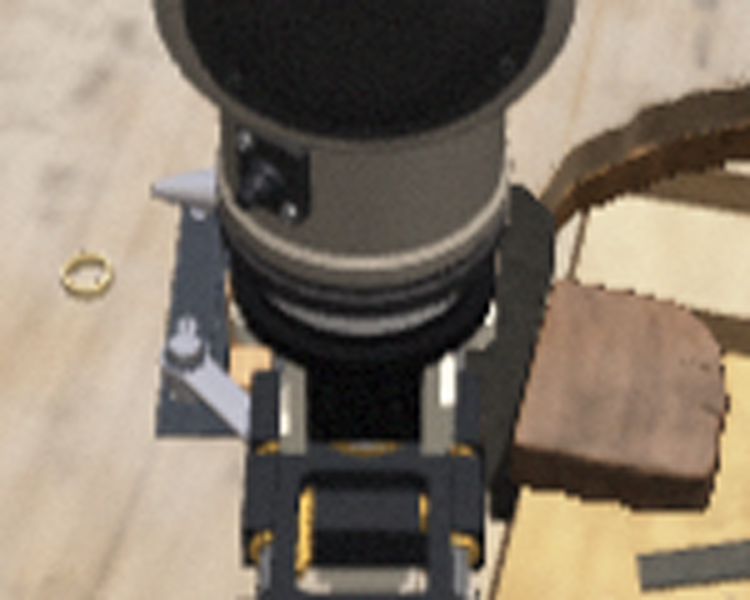

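View pics/top1.png

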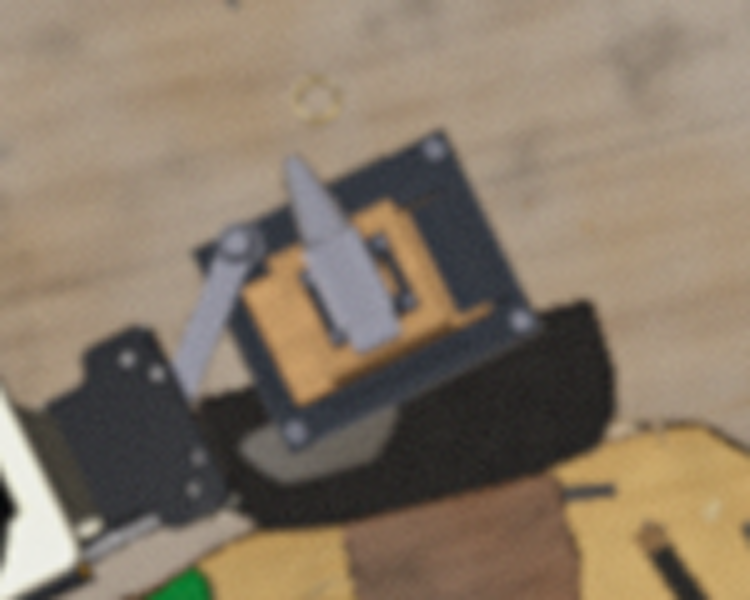

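Fingers stand beside the knob (top crop about (200,450)) with the bar unmoved. Sweeping it shut along the arc.

Request:
step_arm([
  [0,0.02,-0.31,0,0],
  [0,0.02,-0.31,0,0],
  [0,0.02,-0.31,0,0],
  [0,0.02,-0.31,0,0],
  [0,0.02,-0.31,0,0],
  [0,0,-0.21,0,0],
  [0,0,-0.21,0,0],
  [0,0,-0.21,0,0],
  [0,0,-0.21,0,0],
])

```text
time: 3.7
tool_pos: [0.5032, 0.3226, 0.0558]
tool_rot: [3.137, -0.011, -2.651]
contact_force: [-20.0, 2.9, 10.8]
opening: 0.0004
```

Request:
step_arm([
  [0,0.04,-0.2,0,0],
  [0,0.04,-0.2,0,0],
  [0,0.04,-0.2,0,0],
  [0,0.04,-0.2,0,0],
  [0,0.08,-0.19,0,0],
  [0,0.08,-0.19,0,0],
  [0,0.08,-0.19,0,0],
  [0,0,0,0,0],
])

```text
time: 4.5
tool_pos: [0.5075, 0.2848, 0.0552]
tool_rot: [3.137, -0.027, -2.652]
contact_force: [-36.6, -11.8, 25.6]
opening: 0.0003
```

```bash
python3 snap.py 2 side top
```

```text
{'time': np.float64(4.6), 'tool_pos': array([0.5075, 0.2849, 0.0551]), 'tool_rot': array([ 3.1374, -0.0271, -2.6515]), 'contact_force': array([-36.1934, -12.1575,  25.1927]), 'torque': array([-1.9297,  5.7499, -0.4647]), 'opening': np.float64(0.0009), 'qpos': array([ 3.7930e-01,  6.6090e-01,  1.5586e+00,  1.4000e-03,  9.4950e-01,
       -1.6824e+00])}
```

View pics/top2.png

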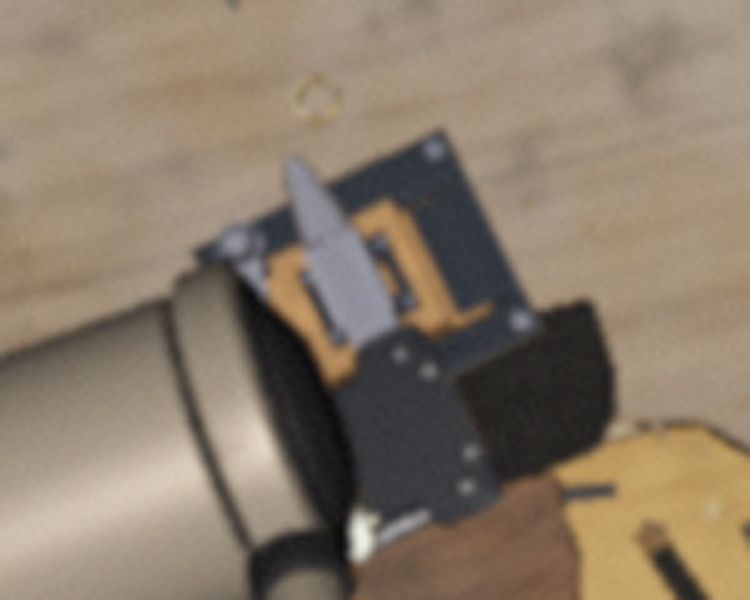

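View pics/side2.png

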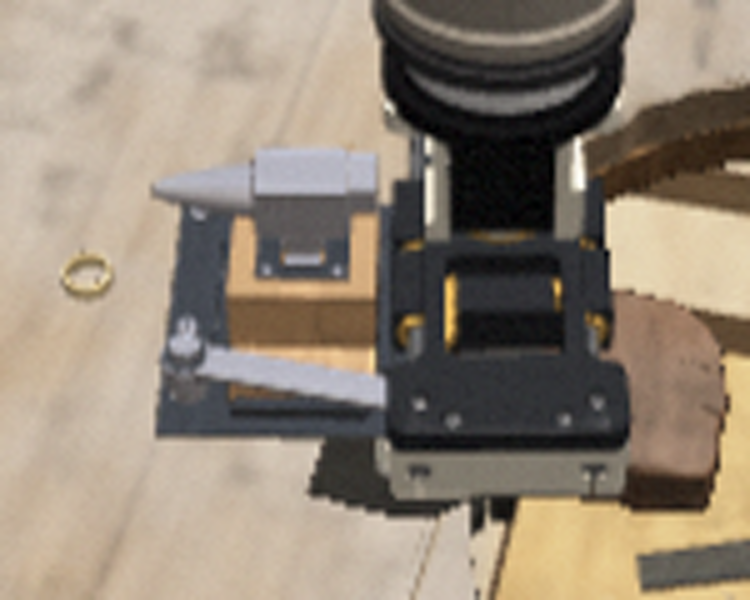

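The bar is nearly shut, but there is a radial force of about 37 N that I didn't expect. I'll check what is touching before moving on.

```bash
python3 - <<'E'
from h import *
s=load("side",2)["pixels"];t=load("top",2)["pixels"]
cv2.imwrite("pics/s2f.png",s);cv2.imwrite("pics/t2f.png",t)
d=load("side");t0=load("top")
for nm,dd,pts in(("side0",d,[(330,270),(320,262),(340,285),(290,265),(375,395)]),("top0",t0,[(240,262),(230,255),(250,275),(225,235)])):
    for p in pts: print(nm,p,np.round(pt(dd,*p),3))
E
```

```text
side0 (330, 270) [ 0.485  0.212 -0.005]
side0 (320, 262) [ 0.511  0.201 -0.008]
side0 (340, 285) [ 0.453  0.235 -0.007]
side0 (290, 265) [0.556 0.245 0.004]
side0 (375, 395) [ 0.332  0.241 -0.33 ]
top0 (240, 262) [ 0.494  0.217 -0.002]
top0 (230, 255) [ 0.508  0.239 -0.002]
top0 (250, 275) [ 0.466  0.195 -0.006]
top0 (225, 235) [0.551 0.25  0.001]
```

View pics/s2f.png

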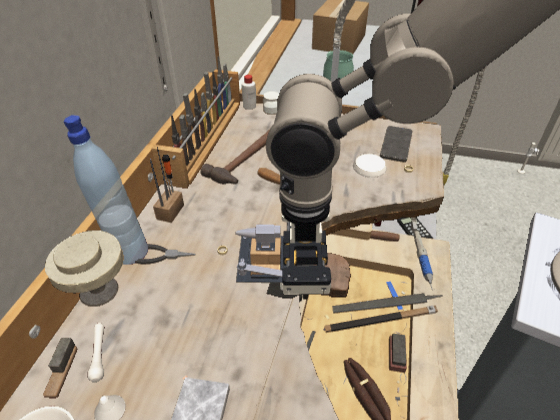

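View pics/t2f.png

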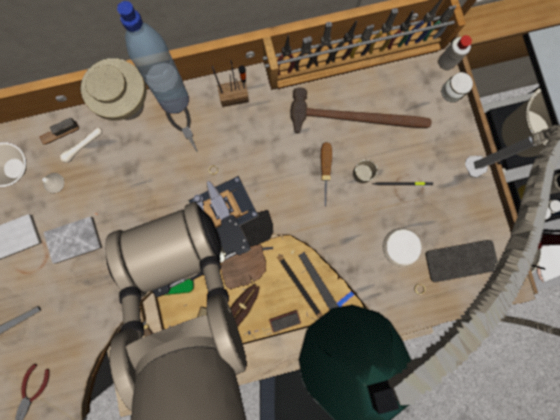

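```bash
python3 - <<'E'
from h import *
s=load("side",2)
c=np.array([.6044,.255]);R=np.array([[.883,-.469],[.469,.883]])
# bar centre line points in crop 5x (origin 205,195): edges upper/lower at crop x=220,300,375
for x,a,b in((230,350,376),(300,358,391),(370,374,404)):
    for y in(a,b):
        p=ray(s,205+x/5,195+y/5,.023)[:2]; print(x,y,np.round(R.T@(p-c),4))
E
```

```text
230 350 [0.0272 0.0317]
230 376 [0.0264 0.0444]
300 358 [0.0004 0.0353]
300 391 [-0.0002  0.0512]
370 374 [-0.0262  0.0427]
370 404 [-0.0265  0.057 ]
```

The bar is still about 0.22 rad open, and the finger tip has slid past the knob's outer (-x) side, so the 37 N is the finger pressing on the knob end-on. I'll back off, re-centre on the knob and push again.

Request:
step_arm([
  [0,-0.21,-0.11,0,0],
  [0,-0.21,-0.11,0,0],
  [0,-0.33,0.62,0,0],
  [0,-0.33,0.62,0,0],
  [0,0,0,0,0],
  [0,0,0,0,0],
])

```text
time: 5.2
tool_pos: [0.4922, 0.3138, 0.0563]
tool_rot: [-3.141, 0.0, -2.651]
contact_force: [0.1, 0.0, -0.1]
opening: 0.0004
```

```bash
python3 snap.py 3 side top; python3 - <<'E'
from h import *
from cell import sensors
c=np.array([.6044,.255]);R=np.array([[.883,-.469],[.469,.883]])
print("tcp seat",R.T@(sensors.observe()["tool_pos"][:2]-c))
E
```

```text
{'time': np.float64(5.3), 'tool_pos': array([0.4925, 0.3135, 0.0563]), 'tool_rot': array([-3.1414e+00,  1.0000e-04, -2.6517e+00]), 'contact_force': array([-0.3333,  0.1303, -0.2567]), 'torque': array([0.0351, 0.01  , 0.0072]), 'opening': np.float64(0.0003), 'qpos': array([ 4.3560e-01,  6.5010e-01,  1.5771e+00, -2.0000e-04,  9.1430e-01,
       -1.6249e+00])}
tcp seat [-0.07140827  0.10409981]
```

View pics/side3.png

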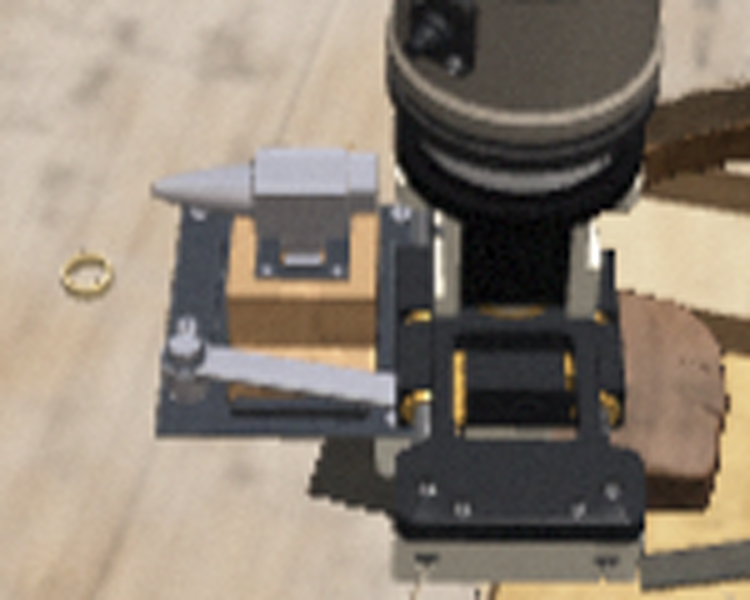

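View pics/top3.png

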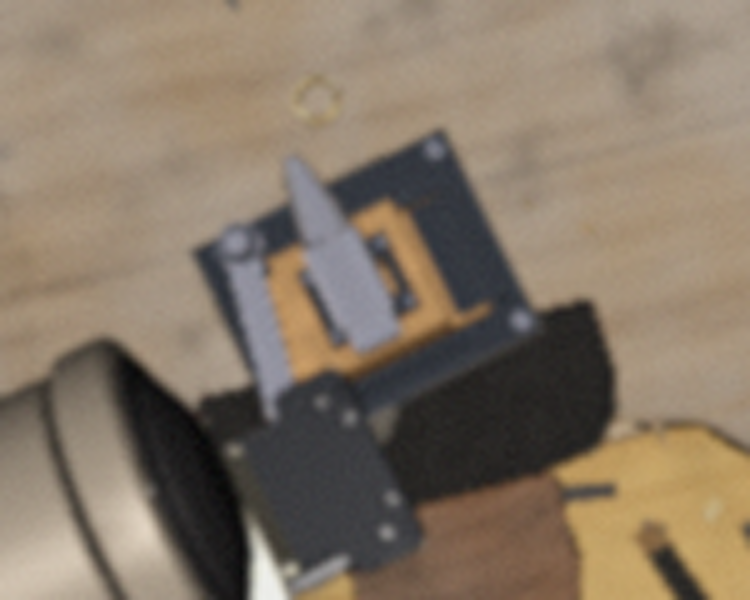

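Request:
step_arm([
  [0,0.25,0.14,0,0],
  [0,0.25,0.14,0,0],
  [0,0,0,0,0],
  [0,0.09,-0.17,0,0],
  [0,0.09,-0.17,0,0],
  [0,0.09,-0.17,0,0],
  [0,0.09,-0.17,0,0],
  [0,0.08,-0.17,0,0],
  [0,0.08,-0.17,0,0],
])

```text
time: 6.2
tool_pos: [0.5177, 0.2953, 0.0563]
tool_rot: [3.142, 0.0, -2.651]
contact_force: [0.8, 0.7, 0.2]
opening: 0.0004
```

Request:
step_arm([
  [0,0.08,-0.17,0,0],
  [0,0.08,-0.17,0,0],
  [0,0,0,0,0],
])

```text
time: 6.5
tool_pos: [0.5217, 0.2867, 0.0563]
tool_rot: [-3.142, -0.0, -2.652]
contact_force: [-0.6, -0.2, 0.8]
opening: 0.0001
```

```bash
python3 snap.py 4 side ; python3 - <<'E'
from h import *
from cell import sensors
c=np.array([.6044,.255]);R=np.array([[.883,-.469],[.469,.883]])
s=sensors.observe();print("tcp seat",R.T@(s["tool_pos"][:2]-c),R.T@s["contact_force"][:2])
E
```

```text
{'time': np.float64(6.55), 'tool_pos': array([0.5218, 0.287 , 0.0563]), 'tool_rot': array([-3.1415e+00,  3.0000e-04, -2.6516e+00]), 'contact_force': array([ 0.2061, -0.0704, -0.7947]), 'torque': array([ 0.0748,  0.0167, -0.0139]), 'opening': np.float64(0.0006), 'qpos': array([ 3.7420e-01,  6.6690e-01,  1.5414e+00, -1.0000e-04,  9.3300e-01,
       -1.6866e+00])}
tcp seat [-0.05795268  0.06695807] [ 0.14900083 -0.15878735]
```

View pics/side4.png

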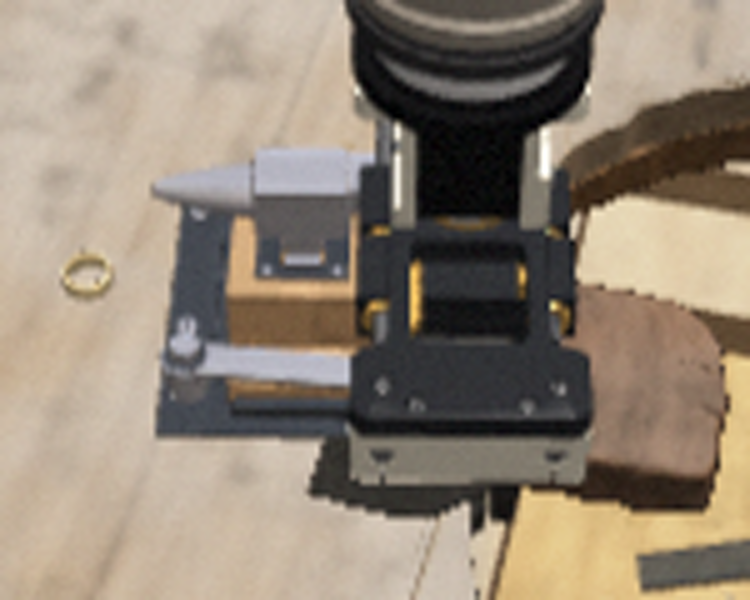

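The bar is closing, now at about 0.1 rad. I'll creep on until it meets the stop.

Request:
step_arm([
  [0,0.04,-0.08,0,0],
  [0,0.04,-0.08,0,0],
  [0,0.04,-0.08,0,0],
  [0,0,0,0,0],
])

```text
time: 6.95
tool_pos: [0.5246, 0.281, 0.0562]
tool_rot: [3.142, -0.0, -2.651]
contact_force: [-1.0, 0.0, 1.5]
opening: 0.0003
```

Request:
step_arm([
  [0,0.03,-0.06,0,0],
  [0,0.03,-0.06,0,0],
  [0,0,0,0,0],
])

```text
time: 7.25
tool_pos: [0.5261, 0.2781, 0.0562]
tool_rot: [3.141, -0.0, -2.651]
contact_force: [-0.0, 0.3, 0.0]
opening: 0.0003
```

Request:
step_arm([
  [0,0.03,-0.06,0,0],
  [0,0.03,-0.06,0,0],
  [0,0,0,0,0],
])

```text
time: 7.55
tool_pos: [0.5265, 0.2772, 0.0564]
tool_rot: [3.138, 0.0, -2.651]
contact_force: [-5.8, 9.2, 2.1]
opening: 0.0005
```

```bash
python3 snap.py 5 side top
```

```text
{'time': np.float64(7.65), 'tool_pos': array([0.5265, 0.2772, 0.0564]), 'tool_rot': array([ 3.1385e+00,  1.0000e-04, -2.6512e+00]), 'contact_force': array([-5.6927, 10.0445,  2.5831]), 'torque': array([1.5365, 0.8705, 0.056 ]), 'opening': np.float64(0.0007), 'qpos': array([ 0.3542,  0.6661,  1.5427,  0.0039,  0.9331, -1.7092])}
```

View pics/side5.png

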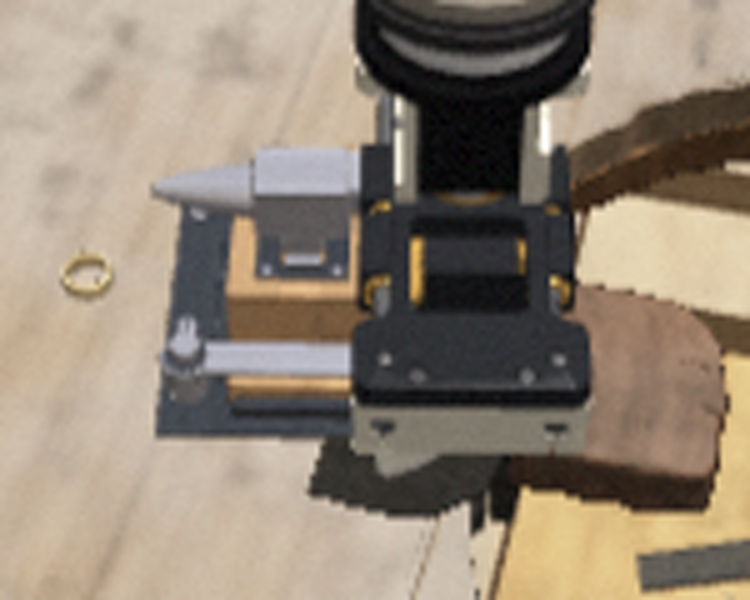

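The bar lies parallel over the ledge, with an 11.5 N reaction at the stop. I'll retreat, rise, and move over the head with the jaws open.

Request:
step_arm([
  [0,-0.23,0.44,0,0],
  [0,-0.23,0.44,0,0],
  [0,0,0,1,0],
  [0,0,0,1,0],
  [0.6,0,0,1,0],
  [0.8,0,0,0.4,0],
  [0.8,0.9,-0.44,0,0],
  [0.8,0.9,-0.44,0,0],
  [0.8,0.9,-0.44,0,0],
  [0.8,0.9,-0.44,0,0],
  [0.8,0,0,0,0],
  [0.8,0,0,0,0],
])

```text
time: 8.85
tool_pos: [0.6055, 0.2531, 0.1401]
tool_rot: [3.141, -0.002, -2.652]
contact_force: [-0.0, 0.4, -0.2]
opening: 0.0594
```

```bash
python3 snap.py 6 side top
```

```text
{'time': np.float64(8.95), 'tool_pos': array([0.605 , 0.2538, 0.1407]), 'tool_rot': array([ 3.1410e+00, -1.3000e-03, -2.6506e+00]), 'contact_force': array([-0.5675, -0.3256,  0.1827]), 'torque': array([ 0.0783,  0.0732, -0.0107]), 'opening': np.float64(0.0678), 'qpos': array([ 2.8040e-01,  6.6850e-01,  1.2657e+00,  3.0000e-04,  1.2088e+00,
       -1.7815e+00])}
```

View pics/side6.png

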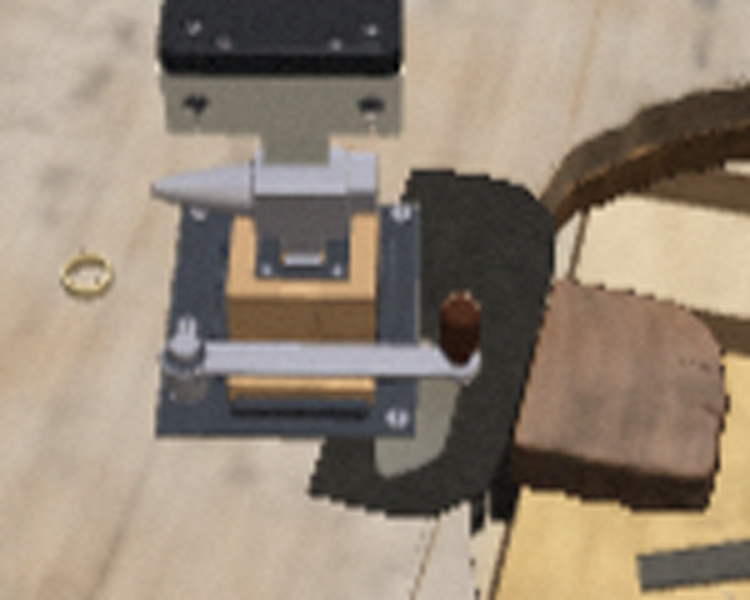

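View pics/top6.png

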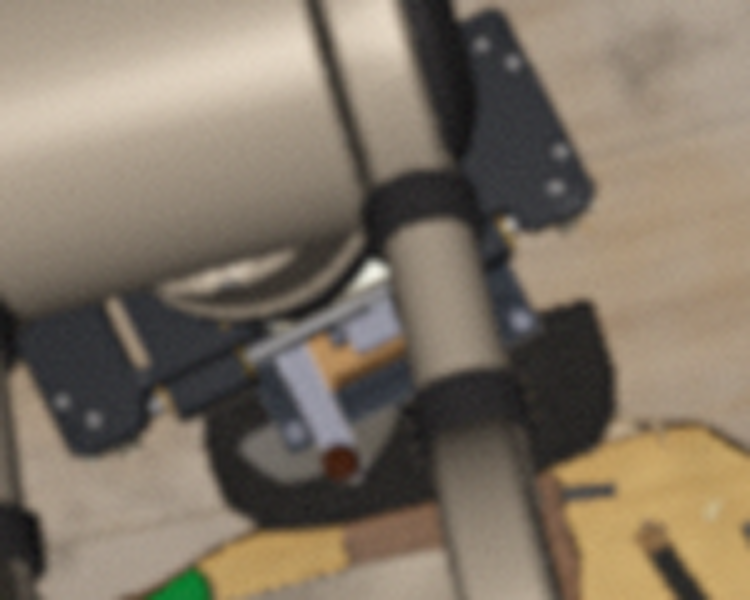

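The side view shows the bar shut with the knob at crop (460,330). The jaws straddle the head. I'll descend and grip.

Request:
step_arm([
  [0.8,0,0,-0.8,0],
  [0.8,0,0,-0.8,0],
  [0.8,0,0,-0.6,0],
  [0.8,0,0,-0.3,0],
  [0.8,0,0,0,0],
  [0.3,0,0,0,0],
  [0.1,0,0,0,0],
  [0.1,0,0,0,0],
  [0.1,0,0,0,0],
  [0.1,0,0,0,0],
], squeeze=15)

```text
time: 9.95
tool_pos: [0.6062, 0.2533, 0.079]
tool_rot: [-3.142, 0.0, -2.651]
contact_force: [-0.4, -0.1, 0.0]
opening: 0.0381
```

```bash
python3 snap.py 7 side; python3 - <<'E'
from h import *
c=np.array([.6044,.255]);R=np.array([[.883,-.469],[.469,.883]])
print("knob seat",R.T@(ray(load("top",6),218,242.4,.052)[:2]-c), R.T@(ray(load("side",6),205+460/5,195+297/5,.054)[:2]-c))
E
```

```text
{'time': np.float64(10.0), 'tool_pos': array([0.6061, 0.2532, 0.079 ]), 'tool_rot': array([ 3.1416e+00,  4.0000e-04, -2.6513e+00]), 'contact_force': array([ 0.1664,  0.6104, -0.2284]), 'torque': array([ 0.0997,  0.043 , -0.0299]), 'opening': np.float64(0.0339), 'qpos': array([ 2.7920e-01,  7.3320e-01,  1.3253e+00,  1.0000e-04,  1.0828e+00,
       -1.7820e+00])}
knob seat [-0.06086429  0.03646496] [-0.05944625  0.03117393]
```

View pics/side7.png

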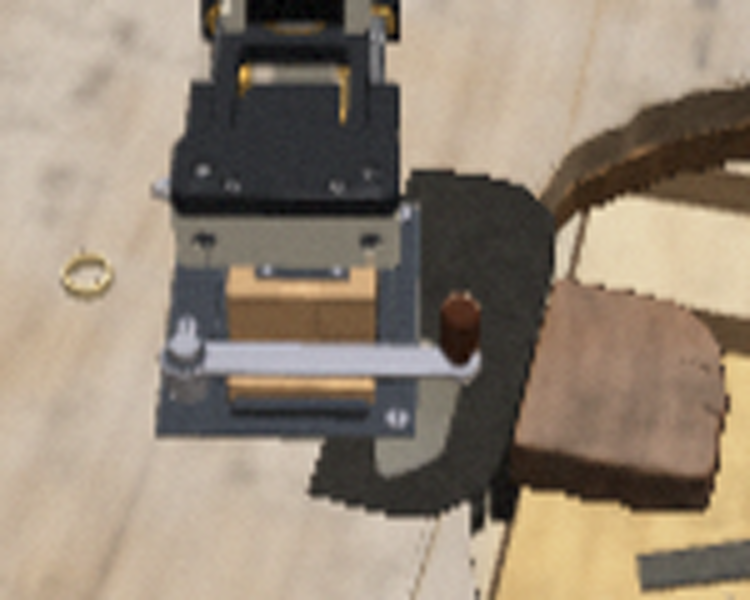

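Request:
step_arm([
  [0.1,0,0,0,0],
  [0.1,0,0,0,0],
  [0.1,0,0,0,0],
])

```text
time: 10.3
tool_pos: [0.6065, 0.2528, 0.079]
tool_rot: [-3.141, 0.001, -2.651]
contact_force: [1.2, -2.0, 0.4]
opening: 0.0242
```

```bash
cat > st.py <<'E'
from h import *
from cell import sensors
c=np.array([.6044,.255]);R=np.array([[.883,-.469],[.469,.883]])
s=sensors.observe();print("t",s["time"],"seat mm",np.round(1e3*R.T@(s["tool_pos"][:2]-c),1),"z",round(s["tool_pos"][2]*1e3,1),"F",np.round(R.T@s["contact_force"][:2],1),round(s["contact_force"][2],1),"T",np.round(R.T@s["torque"][:2],2),round(s["torque"][2],2),"op",round(s["opening"]*1e3,2),"rot",np.round(s["tool_rot"],4))
E
python3 st.py
```

```text
t 10.3 seat mm [ 0.8 -2.9] z 79.0 F [ 0.1 -2.3] 0.4 T [-0.49 -0.02] -0.06 op 24.16 rot [-3.1409e+00  5.0000e-04 -2.6513e+00]
```

Gripped: opening is 24.2 mm for the 24 mm body. First rock, toward +y.

Request:
step_arm([
  [0.1,-0.06,0.1,0.01,0],
  [0.1,-0.06,0.1,0.01,0],
  [0.1,0,0,0,0],
])

```text
time: 10.6
tool_pos: [0.6052, 0.2552, 0.0801]
tool_rot: [-3.136, 0.002, -2.651]
contact_force: [5.8, -12.5, 3.4]
opening: 0.0247
```

```bash
python3 st.py
```

```text
t 10.6 seat mm [ 0.8 -0.2] z 80.1 F [ -0.7 -13.7] 3.4 T [-2.69  0.19] -0.07 op 24.65 rot [-3.1356e+00  1.7000e-03 -2.6513e+00]
```

Request:
step_arm([
  [0.1,-0.06,0.1,0,0],
  [0.1,-0.06,0.1,0,0],
  [0.1,0,0,0,0],
])

```text
time: 10.9
tool_pos: [0.6035, 0.2593, 0.0816]
tool_rot: [-3.133, 0.004, -2.652]
contact_force: [5.5, -16.9, 8.8]
opening: 0.0265
```

```bash
python3 st.py; python3 snap.py 8 side
```

```text
t 10.9 seat mm [1.2 4.2] z 81.6 F [ -3.1 -17.5] 8.8 T [-3.46  0.41] -0.02 op 26.49 rot [-3.1334  0.0041 -2.6516]
{'time': np.float64(10.95), 'tool_pos': array([0.6035, 0.2593, 0.0816]), 'tool_rot': array([-3.1336,  0.004 , -2.6517]), 'contact_force': array([  6.7727, -17.0058,   8.7766]), 'torque': array([-3.2379, -1.2478, -0.0549]), 'opening': np.float64(0.0265), 'qpos': array([ 0.2924,  0.728 ,  1.3277, -0.008 ,  1.0804, -1.7645])}
```

View pics/side8.png

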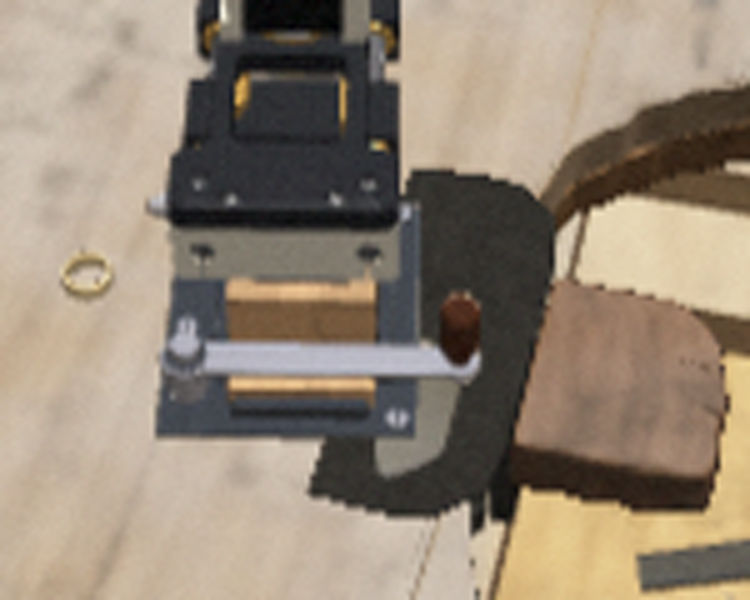

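Leaning about 7° toward +y (7 mm of travel at the head, jaws spread to 26.5 mm). The block and bar haven't moved. Now the other way.

Request:
step_arm([
  [0.1,0.09,-0.165,0,0],
  [0.1,0.09,-0.165,0,0],
  [0.1,0.09,-0.165,0,0],
  [0.1,0.09,-0.165,0,0],
  [0.1,0,0,0,0],
])

```text
time: 11.45
tool_pos: [0.6078, 0.2495, 0.0797]
tool_rot: [3.137, 0.001, -2.651]
contact_force: [-3.3, 9.1, 6.4]
opening: 0.0237
```

```bash
python3 st.py
```

```text
t 11.45 seat mm [ 0.5 -6.4] z 79.7 F [1.3 9.6] 6.4 T [ 1.74 -0.09] -0.04 op 23.65 rot [ 3.1366e+00  5.0000e-04 -2.6511e+00]
```

Request:
step_arm([
  [0.1,0.09,-0.165,0,0],
  [0.1,0.03,-0.06,0,0],
  [0.1,0,0,0,0],
])

```text
time: 11.75
tool_pos: [0.6095, 0.2468, 0.0805]
tool_rot: [3.133, 0.001, -2.65]
contact_force: [-10.3, 16.5, 12.5]
opening: 0.0256
```

```bash
python3 st.py;python3 snap.py 9 side
```

```text
t 11.75 seat mm [ 0.7 -9.7] z 80.5 F [-1.4 19.4] 12.5 T [3.71 0.14] -0.0 op 25.6 rot [ 3.1328e+00  1.0000e-03 -2.6502e+00]
{'time': np.float64(11.8), 'tool_pos': array([0.6095, 0.2468, 0.0805]), 'tool_rot': array([ 3.1330e+00,  1.1000e-03, -2.6501e+00]), 'contact_force': array([-9.2224, 15.8425, 11.9389]), 'torque': array([3.1194, 1.8476, 0.0553]), 'opening': np.float64(0.0253), 'qpos': array([ 0.2643,  0.7327,  1.3214,  0.0097,  1.0884, -1.8025])}
```

View pics/side9.png

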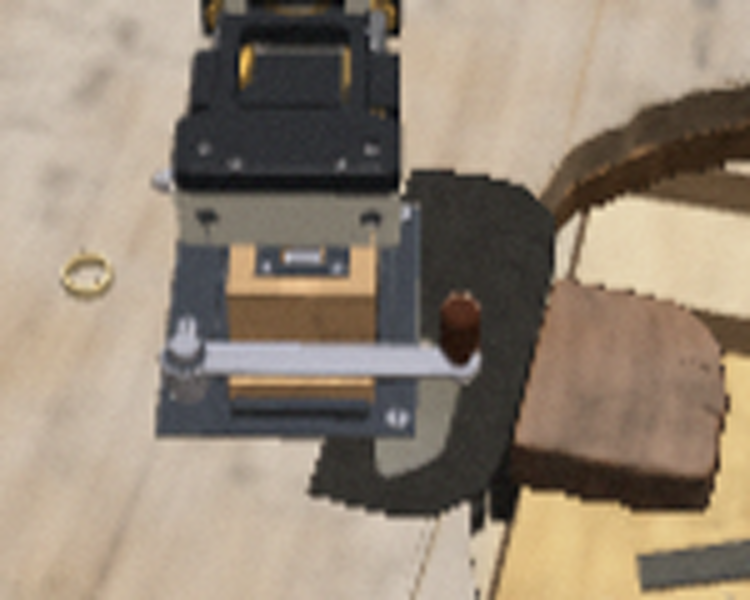

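Leaning about 7° toward -y. The block is still down and the bar shut. Next rocks get a gentle lift and a slightly firmer grip.

Request:
step_arm([
  [0.1,-0.09,0.165,0.03,0],
  [0.1,-0.09,0.165,0.03,0],
  [0.1,-0.09,0.165,0.03,0],
  [0.1,-0.09,0.165,0.03,0],
  [0.1,-0.09,0.165,0.03,0],
  [0.1,0,0,0,0],
], squeeze=22)

```text
time: 12.4
tool_pos: [0.6035, 0.2573, 0.0836]
tool_rot: [-3.134, 0.001, -2.652]
contact_force: [7.2, -16.2, 4.6]
opening: 0.0251
```

```bash
python3 st.py
```

```text
t 12.4 seat mm [0.3 2.5] z 83.6 F [ -1.3 -17.7] 4.6 T [-3.46  0.15] -0.05 op 25.08 rot [-3.1335e+00  1.2000e-03 -2.6516e+00]
```

Request:
step_arm([
  [0.1,-0.09,0.165,0.04,0],
  [0.1,0,0,0,0],
])

```text
time: 12.6
tool_pos: [0.6018, 0.2611, 0.085]
tool_rot: [-3.133, 0.002, -2.652]
contact_force: [9.3, -17.0, 5.1]
opening: 0.0266
```

```bash
python3 st.py; python3 snap.py 10 side
```

```text
t 12.6 seat mm [0.5 6.6] z 85.0 F [  0.2 -19.3] 5.1 T [-3.78  0.19] -0.05 op 26.62 rot [-3.133e+00  1.900e-03 -2.652e+00]
{'time': np.float64(12.65), 'tool_pos': array([0.6018, 0.261 , 0.085 ]), 'tool_rot': array([-3.1332e+00,  1.8000e-03, -2.6521e+00]), 'contact_force': array([  8.2151, -17.481 ,   6.6494]), 'torque': array([-3.3804, -1.6362, -0.0079]), 'opening': np.float64(0.0263), 'qpos': array([ 0.2961,  0.7238,  1.3258, -0.0089,  1.0886, -1.76  ])}
```

View pics/side10.png

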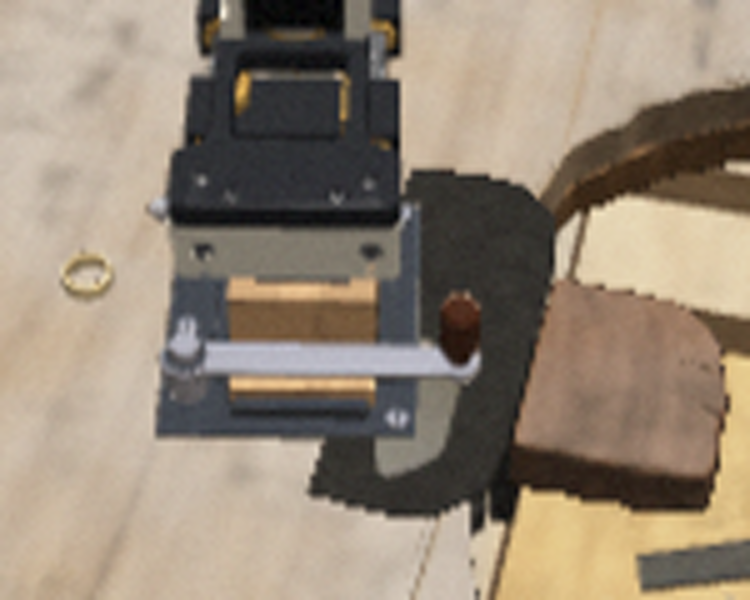

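Request:
step_arm([
  [0.1,0.09,-0.165,0.03,0],
  [0.1,0.09,-0.165,0.03,0],
  [0.1,0.09,-0.165,0.03,0],
  [0.1,0.09,-0.165,0.03,0],
  [0.1,0.09,-0.165,0.03,0],
  [0.1,0.04,-0.07,0,0],
  [0.1,0,0,0,0],
])

```text
time: 13.35
tool_pos: [0.6084, 0.2474, 0.0879]
tool_rot: [3.134, -0.001, -2.651]
contact_force: [-6.9, 14.5, 4.9]
opening: 0.0241
```

```bash
python3 st.py; python3 snap.py 11 side
```

```text
t 13.35 seat mm [-0.  -8.6] z 87.9 F [ 0.7 16.1] 4.9 T [ 3.2  -0.05] -0.02 op 24.12 rot [ 3.1344e+00 -1.0000e-03 -2.6506e+00]
{'time': np.float64(13.4), 'tool_pos': array([0.6084, 0.2475, 0.0878]), 'tool_rot': array([ 3.1347e+00, -9.0000e-04, -2.6504e+00]), 'contact_force': array([-6.6827, 13.6268,  4.4372]), 'torque': array([ 2.8328,  1.4112, -0.0299]), 'opening': np.float64(0.024), 'qpos': array([ 0.2667,  0.7241,  1.3161,  0.0073,  1.1039, -1.7986])}
```

View pics/side11.png

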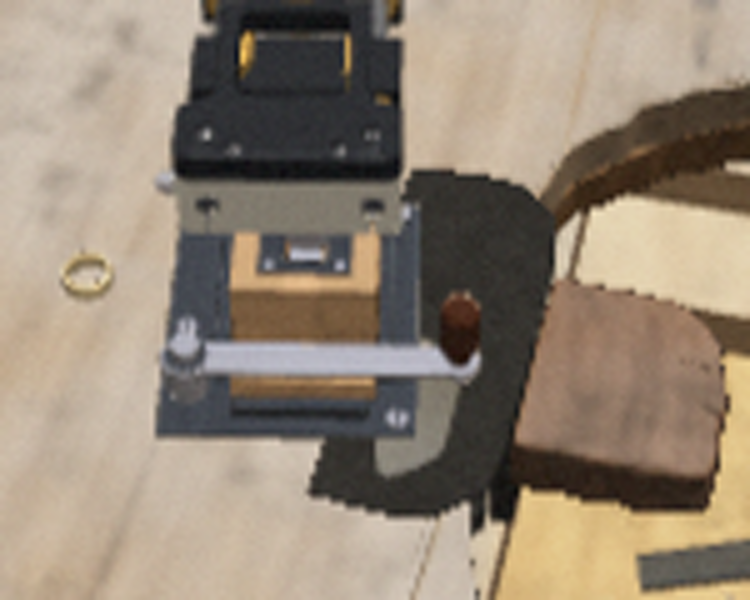

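The horn tip hasn't risen while the TCP went from 79 to 88 mm, so the pads are slipping up the head. I'll centre, regrip lower with a firm squeeze, and rock with lift.

Request:
step_arm([
  [0.1,-0.1,0.18,0,0],
  [0.1,-0.1,0.18,0,0],
  [0.4,0,0,0,0],
  [0.4,0,0,0,0],
])

```text
time: 13.8
tool_pos: [0.6055, 0.2523, 0.0875]
tool_rot: [3.141, -0.001, -2.651]
contact_force: [0.5, 0.4, 0.0]
opening: 0.0346
```

```bash
python3 st.py; python3 snap.py 12 side
```

```text
t 13.8 seat mm [-0.3 -2.9] z 87.5 F [0.6 0.1] 0.0 T [ 0.11 -0.02] -0.02 op 34.56 rot [ 3.1412e+00 -1.0000e-03 -2.6512e+00]
{'time': np.float64(13.85), 'tool_pos': array([0.6055, 0.2522, 0.0875]), 'tool_rot': array([ 3.1412e+00, -9.0000e-04, -2.6514e+00]), 'contact_force': array([-0.7817,  0.2929, -0.1981]), 'torque': array([0.0754, 0.0365, 0.0309]), 'opening': np.float64(0.0357), 'qpos': array([ 2.7790e-01,  7.2280e-01,  1.3200e+00,  2.0000e-04,  1.0998e+00,
       -1.7832e+00])}
```

View pics/side12.png

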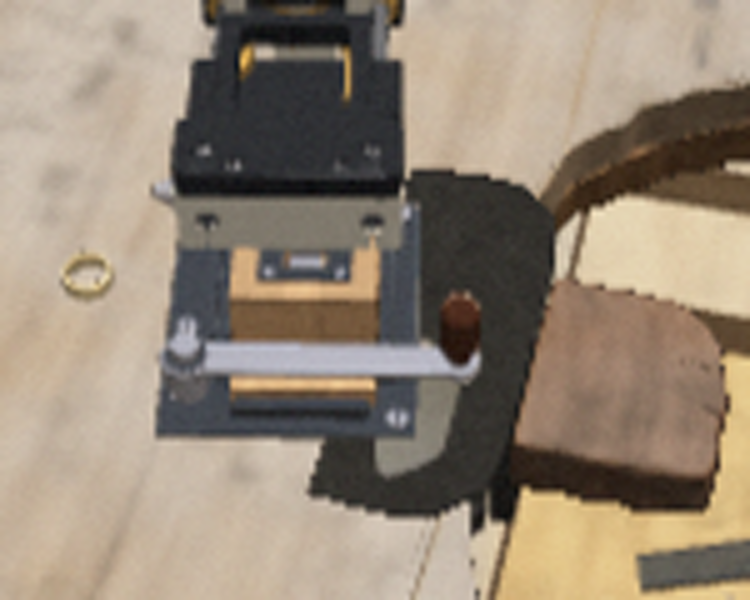

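The horn tip is back at its starting pixel, so the stake is still seated. Regripping lower and firmer.

Request:
step_arm([
  [0.4,0,0,-0.22,0],
  [0.4,0,0,-0.22,0],
  [0.1,0,0,0,0],
  [0.1,0,0,0,0],
  [0.1,0,0,0,0],
  [0.1,0,0,0,0],
], squeeze=55)

```text
time: 14.45
tool_pos: [0.6057, 0.2523, 0.0764]
tool_rot: [3.142, -0.001, -2.651]
contact_force: [0.5, -0.8, -3.5]
opening: 0.0239
```

```bash
python3 st.py
```

```text
t 14.45 seat mm [-0.1 -3. ] z 76.4 F [ 0.1 -1. ] -3.5 T [-0.05 -0.  ] 0.02 op 23.88 rot [ 3.1415e+00 -6.0000e-04 -2.6513e+00]
```

Request:
step_arm([
  [0.1,-0.09,0.165,0.04,0],
  [0.1,-0.09,0.165,0.04,0],
  [0.1,0,0,0,0],
])

```text
time: 14.75
tool_pos: [0.6043, 0.2547, 0.0775]
tool_rot: [-3.131, -0.001, -2.651]
contact_force: [14.2, -22.7, -12.2]
opening: 0.0237
```

```bash
python3 st.py
```

```text
t 14.75 seat mm [-0.2 -0.3] z 77.5 F [  1.8 -26.7] -12.2 T [-5.19 -0.3 ] 0.01 op 23.67 rot [-3.1307e+00 -7.0000e-04 -2.6510e+00]
```

Request:
step_arm([
  [0.1,-0.06,0.11,0.02,0],
  [0.1,-0.06,0.11,0.02,0],
  [0.1,0,0,0,0],
])

```text
time: 15.05
tool_pos: [0.6026, 0.2577, 0.0779]
tool_rot: [-3.127, -0.001, -2.652]
contact_force: [17.5, -29.0, -16.9]
opening: 0.0235
```

```bash
python3 st.py
```

```text
t 15.05 seat mm [-0.3  3.2] z 77.9 F [  1.9 -33.9] -16.9 T [-6.55 -0.38] 0.0 op 23.5 rot [-3.1275e+00 -1.0000e-03 -2.6519e+00]
```

Request:
step_arm([
  [0.1,0.09,-0.165,0.02,0],
  [0.1,0.09,-0.165,0.02,0],
  [0.1,0.09,-0.165,0.02,0],
  [0.1,0,0,0,0],
], squeeze=42)

```text
time: 15.45
tool_pos: [0.6048, 0.2526, 0.0792]
tool_rot: [-3.141, -0.003, -2.652]
contact_force: [6.0, -4.1, -18.2]
opening: 0.0238
```

```bash
python3 st.py; python3 snap.py 13 side
```

```text
t 15.45 seat mm [-0.7 -2.3] z 79.2 F [ 3.3 -6.4] -18.2 T [-1.18 -0.64] -0.05 op 23.83 rot [-3.1413e+00 -2.6000e-03 -2.6520e+00]
{'time': np.float64(15.5), 'tool_pos': array([0.6048, 0.2527, 0.0792]), 'tool_rot': array([-3.1406e+00, -2.6000e-03, -2.6515e+00]), 'contact_force': array([  5.4875,  -3.9956, -18.4338]), 'torque': array([-0.8573, -1.1336, -0.0126]), 'opening': np.float64(0.0236), 'qpos': array([ 2.7960e-01,  7.3200e-01,  1.3271e+00, -1.7000e-03,  1.0848e+00,
       -1.7805e+00])}
```

View pics/side13.png

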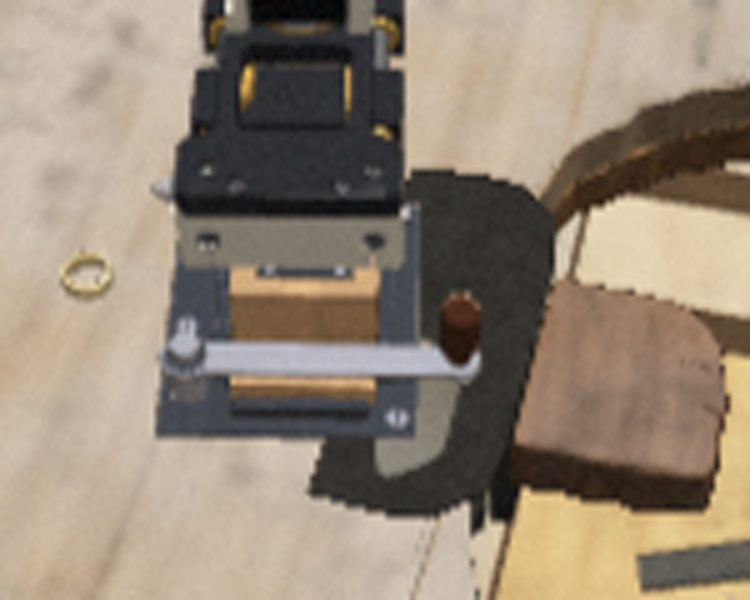

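Rising now: TCP up 2.8 mm and the horn tip slightly higher. Continue to -y.

Request:
step_arm([
  [0.1,0.09,-0.165,0.02,0],
  [0.1,0.09,-0.165,0.02,0],
  [0.1,0.06,-0.11,0.02,0],
  [0.1,0,0,0,0],
])

```text
time: 15.9
tool_pos: [0.6069, 0.2484, 0.0805]
tool_rot: [3.131, -0.004, -2.65]
contact_force: [-5.2, 18.3, -18.5]
opening: 0.0237
```

```bash
python3 st.py; python3 snap.py 14 side
```

```text
t 15.9 seat mm [-0.9 -7. ] z 80.5 F [ 4.  18.6] -18.5 T [ 3.74 -0.87] -0.01 op 23.72 rot [ 3.131  -0.0038 -2.6504]
{'time': np.float64(15.95), 'tool_pos': array([0.6069, 0.2485, 0.0805]), 'tool_rot': array([ 3.1313, -0.0038, -2.65  ]), 'contact_force': array([ -3.7883,  17.9824, -18.401 ]), 'torque': array([ 3.6962,  0.9058, -0.0084]), 'opening': np.float64(0.0237), 'qpos': array([ 0.2676,  0.7322,  1.3225,  0.0103,  1.093 , -1.7995])}
```

View pics/side14.png

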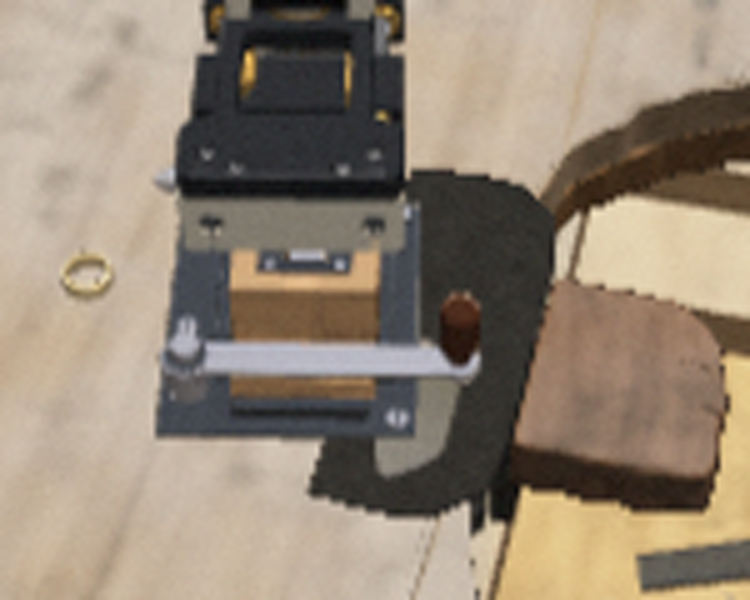

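Request:
step_arm([
  [0.1,0.09,-0.165,0.02,0],
  [0.1,0.06,-0.11,0.02,0],
  [0.1,0,0,0,0],
])

```text
time: 16.25
tool_pos: [0.6089, 0.2443, 0.0813]
tool_rot: [3.126, -0.005, -2.65]
contact_force: [-9.6, 28.2, -15.6]
opening: 0.0242
```

```bash
python3 st.py
```

```text
t 16.25 seat mm [ -1.1 -11.6] z 81.3 F [ 4.8 29.4] -15.6 T [ 5.93 -0.87] -0.03 op 24.17 rot [ 3.1263 -0.005  -2.6497]
```

Request:
step_arm([
  [0.1,-0.09,0.165,0.04,0],
  [0.1,-0.09,0.165,0.04,0],
  [0.1,-0.09,0.165,0.04,0],
  [0.1,-0.09,0.165,0.04,0],
  [0.1,-0.09,0.165,0.02,0],
  [0.1,0,0,0,0],
])

```text
time: 16.85
tool_pos: [0.6041, 0.2525, 0.0871]
tool_rot: [-3.135, -0.004, -2.65]
contact_force: [7.2, -15.5, -17.3]
opening: 0.0235
```

```bash
python3 st.py; python3 snap.py 15 side
```

```text
t 16.85 seat mm [-1.4 -2.1] z 87.1 F [ -0.9 -17. ] -17.3 T [-3.19  0.26] 0.02 op 23.47 rot [-3.1347 -0.004  -2.6504]
{'time': np.float64(16.9), 'tool_pos': array([0.6042, 0.2524, 0.0871]), 'tool_rot': array([-3.1352, -0.0038, -2.6509]), 'contact_force': array([  5.4688, -14.959 , -17.0698]), 'torque': array([-2.8987, -1.2319, -0.0236]), 'opening': np.float64(0.0238), 'qpos': array([ 0.282 ,  0.7223,  1.322 , -0.0079,  1.0998, -1.7759])}
```

View pics/side15.png

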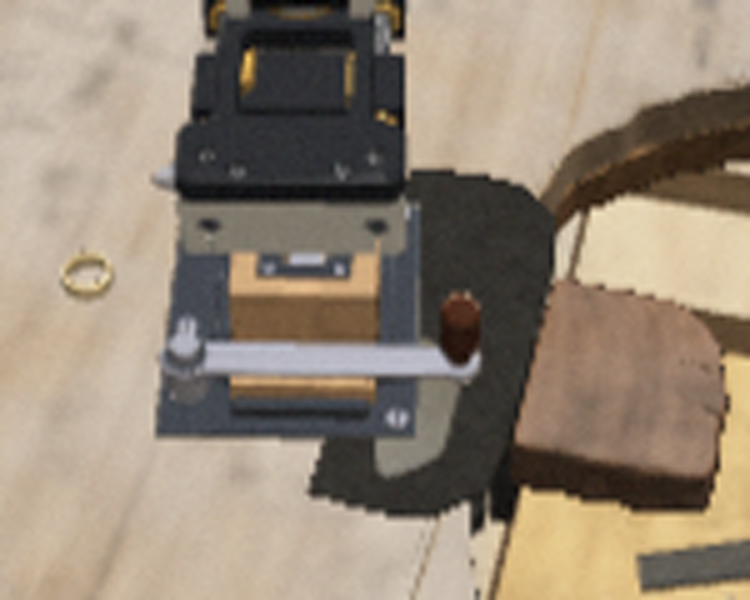

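The horn tip has risen from crop row 190 to 178, roughly 6 mm, so it's walking up. Finish this +y rock and keep lifting.

Request:
step_arm([
  [0.1,-0.09,0.165,0.03,0],
  [0.1,-0.06,0.11,0.03,0],
  [0.1,0,0,0,0],
])

```text
time: 17.2
tool_pos: [0.6044, 0.2578, 0.0938]
tool_rot: [-3.129, 0.005, -2.651]
contact_force: [8.2, -23.7, 9.2]
opening: 0.024
```

```bash
python3 st.py; python3 - <<'E'
from h import *
c=np.array([.6044,.255]);R=np.array([[.883,-.469],[.469,.883]])
d=load("side")
f=lambda x,y,z:proj(d,[*(c+R@np.array([x,y])),z])
a=f(.057,-.0025,.08);print(a,(f(.057,-.0025,.09)-a)/10,(f(.057,.0075,.08)-a)/10)
E
```

```text
t 17.2 seat mm [1.3 2.4] z 93.8 F [ -3.9 -24.8] 9.2 T [-5.19  0.86] -0.02 op 23.97 rot [-3.1291  0.0049 -2.6508]
[234.94284114 230.88509969] [-0.03740825 -0.37940086] [-0.0500704   0.38340512]
```

```bash
python3 snap.py 16 side top
```

```text
{'time': np.float64(17.3), 'tool_pos': array([0.6049, 0.2576, 0.0945]), 'tool_rot': array([-3.1289,  0.0064, -2.6513]), 'contact_force': array([  6.9044, -22.2432,   7.2284]), 'torque': array([-4.8164, -1.6657, -0.0235]), 'opening': np.float64(0.0241), 'qpos': array([ 0.2912,  0.7134,  1.3174, -0.0125,  1.1021, -1.7642])}
```

View pics/side16.png

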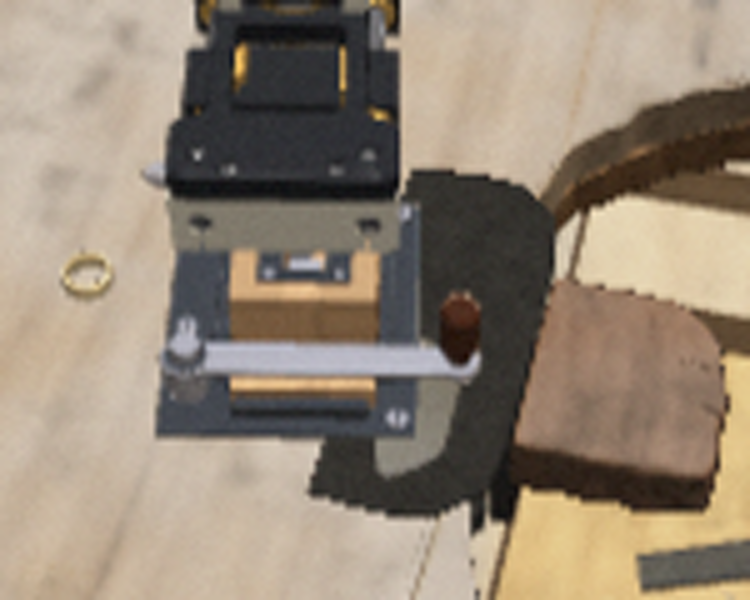

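The stake popped up to about 15 mm above its seat, so it's clear of the cheeks. Now back to centre to relieve the side load before lifting.

Request:
step_arm([
  [0.1,0.07,-0.13,0,0],
  [0.1,0.07,-0.13,0,0],
  [0.1,0.04,-0.08,0,0],
  [0.1,0,0,0,0],
])

```text
time: 17.7
tool_pos: [0.6054, 0.2545, 0.0914]
tool_rot: [-3.14, 0.003, -2.651]
contact_force: [3.5, -5.3, -0.9]
opening: 0.0239
```

```bash
python3 st.py; python3 snap.py 17 side
```

```text
t 17.7 seat mm [ 0.6 -0.9] z 91.4 F [ 0.6 -6.3] -0.9 T [-1.1  -0.05] 0.0 op 23.92 rot [-3.1399e+00  2.7000e-03 -2.6512e+00]
{'time': np.float64(17.75), 'tool_pos': array([0.6054, 0.2546, 0.0913]), 'tool_rot': array([-3.1396e+00,  2.6000e-03, -2.6509e+00]), 'contact_force': array([ 3.6943, -4.9409, -0.1675]), 'torque': array([-1.0497, -0.6906,  0.0136]), 'opening': np.float64(0.0238), 'qpos': array([ 2.8210e-01,  7.1790e-01,  1.3179e+00, -1.6000e-03,  1.1028e+00,
       -1.7786e+00])}
```

View pics/side17.png

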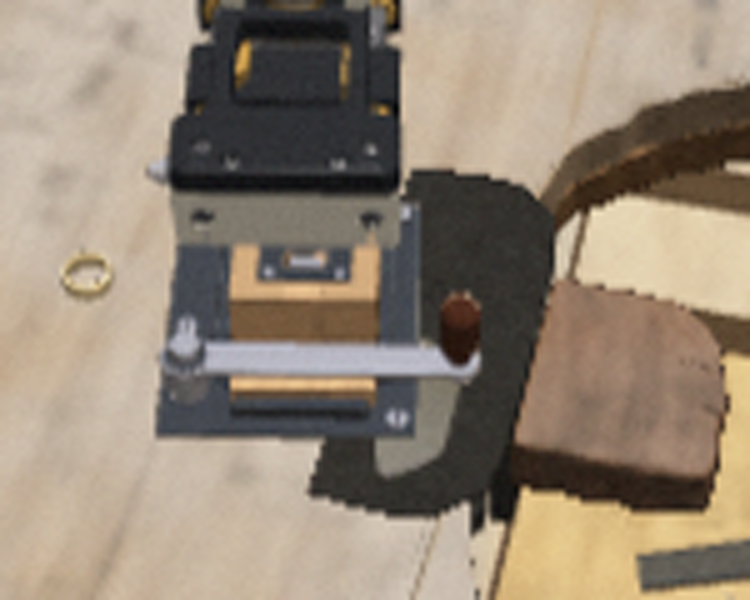

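Request:
step_arm([
  [0.1,0.02,-0.05,0.06,0],
  [0.1,0,0,0.1,0],
  [0.1,0,0,0.1,0],
  [0.1,0,0,0.1,0],
  [0.1,0,0,0,0],
])

```text
time: 18.25
tool_pos: [0.6046, 0.2545, 0.0992]
tool_rot: [3.141, 0.001, -2.651]
contact_force: [-0.7, 0.2, -3.7]
opening: 0.0238
```

```bash
python3 st.py
```

```text
t 18.25 seat mm [-0.1 -0.5] z 99.2 F [-0.5  0.4] -3.7 T [ 0.12 -0.02] -0.04 op 23.85 rot [ 3.1405e+00  5.0000e-04 -2.6510e+00]
```

Side force is gone and Fz is about the stake's weight, so it's free. Lifting on about 18 mm.

Request:
step_arm([
  [0.1,0,0,0.15,0],
  [0.1,0,0,0.15,0],
  [0.1,0,0,0.15,0],
  [0.1,0,0,0.15,0],
  [0.1,0,0,0.12,0],
  [0.1,0,0,0,0],
  [0.1,0,0,0,0],
])

```text
time: 18.95
tool_pos: [0.6048, 0.2537, 0.1168]
tool_rot: [3.141, 0.0, -2.651]
contact_force: [0.5, -0.0, -3.6]
opening: 0.0241
```

```bash
python3 st.py; python3 snap.py 18 side top
```

```text
t 18.95 seat mm [-0.3 -1.3] z 116.8 F [ 0.4 -0.3] -3.6 T [0.08 0.07] -0.03 op 24.1 rot [ 3.1415e+00  1.0000e-04 -2.6512e+00]
{'time': np.float64(19.05), 'tool_pos': array([0.6046, 0.2537, 0.1165]), 'tool_rot': array([ 3.1414e+00, -5.0000e-04, -2.6512e+00]), 'contact_force': array([-0.3507, -0.2712, -2.9718]), 'torque': array([0.0315, 0.0975, 0.0146]), 'opening': np.float64(0.0239), 'qpos': array([ 2.8040e-01,  6.9100e-01,  1.2942e+00,  1.0000e-04,  1.1569e+00,
       -1.7808e+00])}
```

View pics/side18.png

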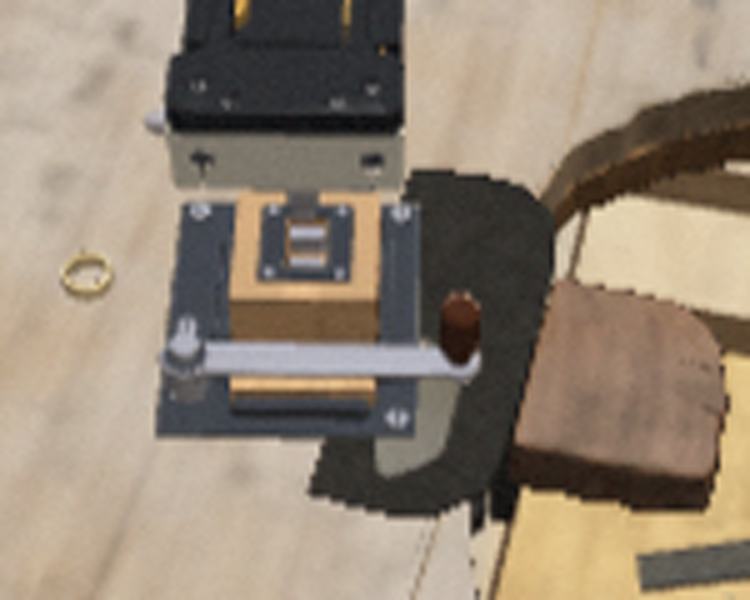

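View pics/top18.png

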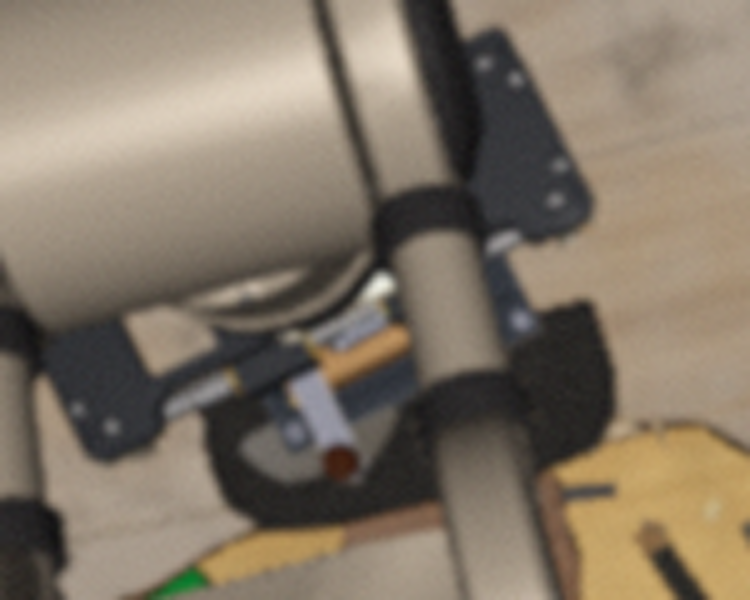

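The stake is out. The side view shows the open socket at about (307,240) and the tang over it. I'll check the tang tip height.

```bash
python3 - <<'E'
from h import *
c=np.array([.6044,.255]);R=np.array([[.883,-.469],[.469,.883]])
d=load("side",18)
for z in(.046,.051,.056,.061,.066,.071): 
    q=proj(d,[*(c+R@np.array([0,-.001])),z]); print(z,(q-[205,195])*5)
for v in range(232,247):
    p=pt(d,266,v); print(v,(v-195)*5,d["pixels"][v,266],np.round(1e3*R.T@(p[:2]-c),0),round(1e3*p[2]))
x,y=245,205
cv2.imwrite("pics/z18.png",cv2.resize(d["pixels"][225:260,245:290],None,fx=14,fy=14,interpolation=cv2.INTER_NEAREST))
E
```

```text
0.046 [303.72000206 246.22247619]
0.051 [303.42375483 237.27933247]
0.056 [303.1251449  228.26486358]
0.061 [302.82414391 219.17821283]
0.066 [302.52072302 210.01850976]
0.071 [302.21485292 200.78486986]
232 185 [ 99 109 118] [-7. 84.] 166
233 190 [ 95  97 105] [-2.  5.] 83
234 195 [85 85 89] [-1.  4.] 79
235 200 [80 81 84] [-1.  3.] 76
236 205 [80 77 81] [-1. -0.] 69
237 210 [86 85 90] [-1.  1.] 69
238 215 [84 86 94] [-1.  0.] 65
239 220 [ 70  82 101] [-1.  1.] 63
240 225 [136 138 149] [  0. -17.] 41
241 230 [195 178 179] [ -0. -10.] 46
242 235 [142 136 140] [-0. -8.] 44
243 240 [84 82 88] [-0. -8.] 42
244 245 [88 88 92] [  0. -11.] 36
245 250 [ 97 112 131] [ 0. -9.] 35
246 255 [140 154 174] [  1. -17.] 24
```

View pics/z18.png

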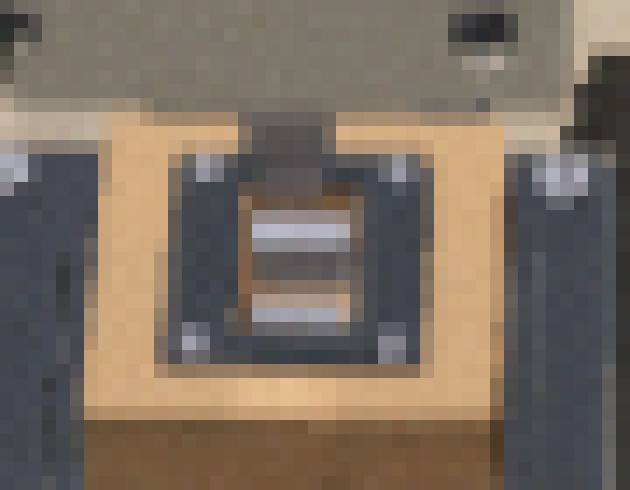

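```bash
python3 - <<'E'
from h import *
for n,a in(("side",6),("side",0)):
    D=cv2.absdiff(load(n,a)["pixels"],load(n,18)["pixels"]).max(-1)>30
    D[:, :]=D; k,l,s,_=cv2.connectedComponentsWithStats(D.astype(np.uint8)); print(n,a,[list(map(int,r)) for r in s[1:] if r[4]>15])
a=load("side",6)["pixels"];b=load("side",18)["pixels"]
print("block/bar region mean diff",cv2.absdiff(a[250:285,235:305],b[250:285,235:305]).mean(), cv2.absdiff(a[250:285,235:305],b[250:285,235:305]).max())
E
python3 st.py
```

```text
side 6 [[237, 0, 14, 13, 43], [211, 0, 241, 255, 11127], [395, 0, 7, 15, 39], [325, 27, 14, 5, 20], [261, 239, 10, 10, 42], [250, 270, 20, 3, 21]]
side 0 [[214, 0, 237, 256, 17359], [444, 0, 17, 13, 67], [238, 16, 16, 16, 48], [261, 239, 10, 10, 53], [294, 253, 7, 6, 22], [242, 263, 60, 43, 778], [550, 335, 10, 20, 102], [517, 356, 43, 64, 454], [550, 371, 10, 21, 94], [548, 399, 12, 16, 126]]
block/bar region mean diff 4.065442176870748 72
t 19.05 seat mm [-0.4 -1.3] z 116.5 F [-0.4 -0.1] -3.0 T [0.07 0.07] 0.01 op 23.88 rot [ 3.1414e+00 -5.0000e-04 -2.6512e+00]
```

```bash
python3 - <<'E'
from h import *
c=np.array([.6044,.255]);R=np.array([[.883,-.469],[.469,.883]])
for k in(0,6,18):
    d=load("side",k);o=[]
    for nm,us,vs in(("top +y strip",range(255,278),(251,252,253)),("ledge",range(255,278),(271,272))):
        P=np.array([pt(d,u,v) for u in us for v in vs]);o.append((nm,np.round(np.median(P[:,2])*1e3,1)))
    col=d["pixels"][245:285,265].astype(int).sum(1); print(k,o,col.tolist())
E
```

```text
0 [('top +y strip', np.float64(45.3)), ('ledge', np.float64(14.5))] [287, 416, 421, 190, 195, 233, 395, 514, 480, 343, 251, 240, 237, 240, 245, 256, 244, 241, 250, 361, 512, 512, 506, 516, 502, 507, 465, 334, 229, 201, 195, 173, 97, 139, 196, 205, 177, 258, 425, 507]
6 [('top +y strip', np.float64(44.7)), ('ledge', np.float64(14.2))] [304, 446, 459, 201, 206, 238, 421, 554, 509, 365, 263, 257, 263, 264, 262, 256, 267, 256, 370, 513, 545, 549, 555, 550, 481, 397, 495, 356, 238, 220, 207, 176, 86, 148, 212, 215, 194, 277, 479, 562]
18 [('top +y strip', np.float64(45.0)), ('ledge', np.float64(14.3))] [338, 458, 498, 317, 223, 194, 362, 565, 558, 486, 259, 267, 268, 265, 262, 271, 257, 264, 366, 512, 552, 558, 567, 559, 481, 408, 558, 498, 223, 223, 208, 178, 107, 157, 209, 215, 200, 285, 481, 568]
```

```bash
python3 -c "
from cell import hand_in; print(hand_in())"
```

```text
the job is handed in; nothing more can be done
None
```

I shut the hold-down bar, rocked the stake free, and handed the job in at about 19 s. The gripper is still holding the stake upright above its socket.

**Hold-down bar:** It took two pushes. On the first, the finger slid past the outer side of the knob and pressed on it with about 40 N, which is about at the limit if finger contact counts. I backed off, re-centred and pushed it to its stop, which gave an 11.5 N reaction. The top camera puts the knob within 2 mm of its shut position; the side camera reads about 7 mm off in y, though the bar looks parallel to the block there.

**Rocking:** It took more strokes than asked: four to +y and three to -y, each about 6–10° as estimated from jaw travel. I never measured the lean directly. In the first two each way, at 15–22 N grip, the pads slid up the head and the tang did not rise. I regripped lower at 42–55 N, and it came free after two more strokes to +y and one to -y. Side force peaked at 34 N.

**Final checks:**
- **Tang:** the tip is about 16 mm above the socket mouth and over it.
- **Grip:** the jaws are flat on the head at 23.9 mm opening. Vertical force is about 3 N, which is the stake's own weight.
- **Block:** it is down in its seat at unchanged height under the shut bar. It had tilted within its play during rocking and ended shifted about 1 mm toward the bar.
- **Bench:** I saw no other object moved. I only compared side pictures by pixel differences; some at the lower right edge I took for the arm's shadow or the picture changing with the arm's pose, and did not check further.

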